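# Take the spent filter out of the bench dust extractor

## Robot

A 6-joint arm with a two-finger parallel gripper is mounted at the origin on the work surface. World frame = base frame: x ahead of the robot, y to its left, z up, the work surface at z = 0. Lengths are in mm, angles in rad, forces in N, time in s.
With the tool pointing down it reaches from about 275 to 750 mm from the base axis. Payload 10.2 kg.
Tool frame: the origin (TCP) lies between the finger pads; the fingertips stand 17 mm ahead of it and the grasp point (between the pads) lies 2 mm behind it (tips_ahead is the distance from the TCP to the fingertips, in mm); z points along the fingers, y is the line along which they close (so a half turn about z gives the same grasp; the last joint's range is limited). The gripper opens to 85 mm and grips with 20 to 120 N. Pads are 22 mm wide; open, the fingers measure 114 mm over their backs; the gripper's body (76 mm by 85 mm) begins 54 mm behind the grasp point. The pads swing forward as they close: fully open they stand 13 mm farther back than shut.
Start: joints at [1.066, 0.313, 1.498, -0, 1.331, -0.223], TCP at [146.007, 504.295, 248.294] pointing down, gripper open.
Joint ranges: [-2.94, 2.94], [-0.97, 2.17], [0.19, 2.56], [-1.23, 4.37], [0.02, 3.11], [-2.88, 2.88]. Speed limits (rad/s): [2.39, 2.39, 3.01, 3.14, 3.14, 3.14].

## Interface

Orientations are given as a unit quaternion [w, x, y, z].
In Python, from rig import sense, capture, finish_job, boxes_of, tips_ahead gives the robot as it stands.
- The arm moves only by the tool drive_tool, never from a script. Its argument "commands" is text: rows parted by semicolons, each of 7 numbers parted by spaces: the shift along the world's x, y, z in units of 0.1 m (1.0 is 0.1 m), then the turn, a rotation vector about the world's x, y, z in units of pi/4 rad (1.0 is pi/4 rad), then the opening in per cent of the stroke, from 0 (shut) to 100 (fully open). A call has 1 to 20 rows; each row shifts and turns the commanded pose from where the row before left it; what a row does not reach is not made up. A row lasts 1/12 s, in which the tool goes at most 41.7 mm and 7.16 degrees, less where a joint would pass 70% of its speed; a pose out of reach is approached as far as the arm can. A call with a number of a shift or a turn outside -1 to 1 is refused whole. A call with a gripper value outside its range is refused whole. The fingers move at their own pace and stop on an object; "force" is the grip in N (left out, the last holds). Time passes only in rows, so rows that do not move let the fingers close. It gives the time, the measured TCP pose, the force, the opening and the grip force at its end, in the units of the state.
- sense(): the state, without advancing time (a new reading comes with each control period).
- capture(name): name is "side" or "top" or "wrist"; returns a dict with "pixels" (420x560x3 uint8, blue, green, red), "fov_y" (degrees; the focal length in pixels is half the picture's height over the tangent of half this angle, whatever the lens; pixels are square), "cx", "cy" (the principal point, pixels), "position" and "attitude" of the camera in the world; the wrist camera has in their place "tool_from_camera" (4x4, takes a point from camera to tool coordinates, whose origin is the TCP and whose axes are the flange's). Camera axes: x right, y down, z forward; pixel columns grow to the right and rows downward; lengths in mm; the calibration is good to about 2 mm. The wrist camera is an equidistant fisheye: a pixel r from the principal point sees the ray r / f radians off the axis. A picture is of the moment at which its call begins: read the wrist's pose just before it. There is no depth.
- finish_job(): hands the job in; it is judged then, once.
Trained networks look in a picture, given as the dict that the camera call returned (one of the last four; its "shot" number tells which), for a name from the list of things; names that differ only in an ending like _2 or _b are one class to them, and where a whole thing is asked for, a point or a joint stands for the part that bears it (a point fixed in the world has none). Each returns a list of dicts, best first, with "confidence" (0 to 1); they miss things now and then, are a little off and sometimes report something else, mostly with a low value. They report only what shows in the picture. A call takes as long as a camera call. They do not tell look-alikes from the thing itself.
- boxes_of(picture, name): "position" ([column, row] in pixels, amid what is visible of it).
The state is a dict: "time_s": time; "joints": joint angles; "dq": joint speeds; "tau": joint torques, N m; "eef_pos": TCP position; "ee_rot": TCP orientation; "force": force on the tool from outside, world axes, zero at the start; "wrist_torque": the same for the moment, N m; "grip_width": opening from 0.0 (shut) to 1.0 (fully open); "grip_force": force on a finger pad.
Only numpy, scipy, OpenCV 4.12 (cv2) and the standard library are available. Lean on these libraries where they do the work, as an engineer would, in place of code of your own. Each camera call takes 0.05 s, during which the arm holds its last target. There are 200 camera calls.

## Task

The dust extractor's filter is full and goes to the refiner. Press its bayonet cover down against the spring, turn it a quarter turn anticlockwise to free it from its lugs, lift it off and lay it right way up, wholly on the rubber mat; then pull the filter cartridge out and stand it upright in the steel tray. Do not force the cover or drop anything, and leave the other things on the bench where they are.

Things in the scene. Friction and masses are not known exactly. Their poses are not given: they have to be found in the camera images.
- extractor: Grey dust extractor, fixed on the bench: cabinet 240 deep, 200 wide, 81 high at its front (towards the robot), 219 at the back, with a flat lid sloping 30 degrees between. Origin: centre of its footprint on the bench; x points to its back, y to its left seen from the robot.
- canister: Filter canister: aluminium tube let into the sloped lid, fixed. Origin on its axis at the lid's surface, 150 above the bench. z is its axis, pointing out of the mouth, leaning 30 degrees from vertical towards the robot; y is level, along the lid. Tube 83 outside, 69 inside; two bent-over steel lugs, 20 high above the lid, reach out to 63 from the axis.
- mouth (a point): Centre of the tube's open rim, 15 along z above the canister's origin. Pressed down fully, the cover's ribs stand on this rim. Locked, the cover is 7 higher, pushed outward by a spring under the cartridge: about 7 N starts it down, 14 N gets it fully down. Freed and let go, it rises up to 5 above its locked height and stays resting on the cartridge.
- lug (a point): Pocket under the lug at the canister's +y side (the other is opposite, at -y), where an ear of the locked cover sits. The pocket is 5 deep: the cover must be pressed down by more than that, and kept down, to turn anticlockwise (seen looking into the mouth; positive about z). The ears leave the lugs at 74 degrees of turn; from there to 145 the cover lifts straight off. A stop blocks clockwise.
- cover_center (a point): Centre of the bayonet cover: loose aluminium cap, 94 across, 40 high, with a black grip bar on top, 68 in all, 0.26 kg. z points out through its flat roof. Skirt edge 34 below this point along z, roof 6 above, bar top 34 above. Locked at the start: its axes are within 5 degrees of the canister's, this point 44 along the canister's z. Lift it 55 or more along z before moving it aside.
- cover_bar (a point): Centre of the cover's grip bar, 20 along z above the cover's centre. The bar is 16 thick (along the cover's x), 74 long (along its y) and 28 high: its top is 14 above this point, the flat roof 14 below.
- cover_ear (a point): Tip of one of the cover's two ears, at its +y side (the other at -y), in line with the bar, 57 from the axis, at the foot of the skirt. Ears are 16 wide and 5 thick. The skirt has 2.5 play around the tube.
- cartridge_center (a point): Centre of the filter cartridge: loose pleated paper cylinder with black end caps, 64 across, 110 long, plus a pull fin on top, 132 in all, 0.18 kg. z points out of the mouth; its foot is 66 below this point. At first hidden in the tube under the cover, with 2.5 play around, its axes along the canister's; it may turn with the cover. Draw it 120 along the tube's axis to clear the tube.
- cartridge_fin (a point): Centre of the cartridge's black pull fin, 55 along z above the cartridge's centre. The fin is 14 thick (along the cartridge's y), 40 long (along its x), 22 high; its top is 11 above this point, the cylinder's flat top 11 below. With the cover off it stands clear above the tube's rim, up to 5 higher than before.
- mat: Black rubber mat, 180 x 180 and 6 thick, lying flat on the bench to one side of the extractor; fixed. Origin at the centre of its underside, x and y along its edges.
- tray: Open steel tray, 180 x 180 outside, 26 high, walls and floor 5 thick; on the other side of the extractor; fixed. Origin at the centre of its underside, x and y along its walls.
- bangle: Bystander: brass bangle, 72 across, 14 high, lying in front of the extractor. Origin at the centre of its underside.
- pliers: Bystander: flat-nose pliers, 140 long, lying in front of the extractor. Origin at the middle, on the bench.
- hammer: Bystander: hammer, 240 long, lying on the bench left of the extractor. Origin at the middle, on the bench.
- jar: Bystander: amber glass jar with a steel lid, 60 across, 75 high, left of the extractor. Origin at the centre of its underside.
- bench_block: Bystander: steel bench block 80 x 80 x 22, right of the extractor. Origin at the centre of its underside.
- brush: Bystander: bench brush, 200 long, right of the extractor. Origin at the middle, on the bench.
- spool: Bystander: copper-wire spool, 60 across, 40 high, standing right of the extractor. Origin at the centre of its underside.
Not all that is in view belongs to the job. There is more than one size of the part that bears cover_center; the job needs the middle-sized.

How it is judged (in metres and radians):
On the way, in this order (a step that is already met when the one before it is completed fails the run):
1. the cover has been turned a quarter turn (over 69 degrees) while still seated on the canister (angle between the x axis of cover_center and the x axis of canister, either way round above 1.2 rad and x of cover_center in the frame of canister between -0.012 and 0.012 m and y of cover_center in the frame of canister between -0.012 and 0.012 m and z of cover_center in the frame of canister below 0.058 m), for 0.1 s.
2. the cover lies right way up on the mat, at rest (x of cover_center in the frame of mat between -0.045 and 0.045 m and y of cover_center in the frame of mat between -0.045 and 0.045 m and z of cover_center in the frame of mat between 0.033 and 0.046 m and angle between cover_center's own z axis and vertical below 0.1 rad and linear speed of cover below 0.03 m/s), for 0.2 s.
At the end, for the whole second after the job is handed in: The cover lies flat and right way up on the mat (tilt under 0.1 rad, its centre within 45 mm of the mat's centre along both mat edges), and the cartridge stands upright on the tray's floor (tilt under 0.1 rad, its axis inside the tray), both at rest (all of step 2 and x of cartridge_center in the frame of tray between -0.06 and 0.06 m and y of cartridge_center in the frame of tray between -0.06 and 0.06 m and z of cartridge_center in the frame of tray between 0.062 and 0.077 m and angle between cartridge_center's own z axis and vertical below 0.1 rad and linear speed of cartridge below 0.03 m/s); the robot touches nothing.
It fails at once if the cover is forced: it bears on the canister and its lugs with over 50 N (contact force between cover and canister above 50 N).
It fails at once if a bystander is knocked or shifted by more than 30 mm (distance of any of bangle, pliers, hammer, jar, bench_block, brush, spool from where it was at the start of the episode above 0.03 m).
It fails at once if the cover is dropped (falls freely faster than 0.7 m/s) (linear speed of cover above 0.7 m/s and contact force between the fingers and cover below 0.1 N).
It fails at once if the cartridge is dropped (falls freely faster than 0.7 m/s) (linear speed of cartridge above 0.7 m/s and contact force between the fingers and cartridge below 0.1 N).
It also fails if it takes over 64 s, if anything falls off the work surface, if the arm or the gripper's body presses on something with over 40 N, if the wrist force passes 120 N, or if a joint passes its speed limit or range.

## Working session

There is one attempt and no reset: what is moved stays moved. The work goes in short steps, Python scripts to look and compute and a tool call to move; the robot and the scene stay as the last step left them, time stands still between calls to the robot, and variables do not carry over. Pictures are saved under pics/ and viewed, at most 11 in all, crops included, and the job is handed in when it is done.

Besides the shell and the picture viewer there is one more tool, called after ">>>" in YAML: its name, and indented under it one key for each argument. drive_tool: Moves the arm, as the interface text tells. Shifts and turns lie within -1 to 1; 1 stands for 0.1 m of shift or pi/4 rad of turn. Its arguments: {"type":"object","properties":{"commands":{"type":"string"},"force":{"type":"number"}},"required":["commands"]}

```bash
ls; mkdir -p pics
cat > h.py <<'E'
import numpy as np, cv2
from rig import sense, capture, finish_job, boxes_of, tips_ahead
from scipy.spatial.transform import Rotation as R
def rot(q):
    q=np.array(q,float)
    return q if q.shape==(3,3) else R.from_quat([q[1],q[2],q[3],q[0]]).as_matrix()
def cam(name):
    s=sense(); p=capture(name)
    if 'tool_from_camera' in p:
        T=np.array(p['tool_from_camera']); Rt=rot(s['ee_rot'])
        C=Rt@T[:3,3]+np.array(s['eef_pos']); A=Rt@T[:3,:3]; fish=True
    else: C=np.array(p['position']); A=rot(p['attitude']); fish=False
    f=210/np.tan(np.radians(p['fov_y']/2))
    return p,(C,A,f,p['cx'],p['cy'],fish)
def ray(c,uv):
    C,A,f,cx,cy,fish=c; d=np.array([uv[0]-cx,uv[1]-cy],float)
    if fish:
        r=np.hypot(*d)+1e-9;t=r/f; v=np.r_[d/r*np.sin(t),np.cos(t)]
    else: v=np.r_[d/f,1]
    return C,A@v/np.linalg.norm(v)
def on_z(c,uv,z):
    C,d=ray(c,uv); return C+d*(z-C[2])/d[2]
def tri(obs):
    M=np.zeros((3,3));b=np.zeros(3)
    for c,uv in obs:
        C,d=ray(c,uv);P=np.eye(3)-np.outer(d,d);M+=P;b+=P@C
    return np.linalg.solve(M,b)
def proj(c,X):
    C,A,f,cx,cy,fish=c; v=A.T@(np.array(X,float)-C)
    if fish:
        r=np.hypot(v[0],v[1])+1e-9; t=np.arctan2(r,v[2]); return np.array([cx,cy])+f*t*v[:2]/r
    return np.array([cx,cy])+f*v[:2]/v[2]
E
python3 - <<'E'
from h import *
print(sense()); print(tips_ahead)
P={}
for n in('top','side'):
    p,c=cam(n);cv2.imwrite(f'pics/{n}0.png',p['pixels']);print(n,p['fov_y'],c[0],c[1].round(3).tolist(),p['cx'],p['cy'])
    for k in['extractor','canister','cover_center','cover_bar','cover_ear','lug','mat','tray','hammer','jar','bench_block','brush','spool','bangle','pliers']:
        print(k,[(np.round(b['position']).tolist(),round(b['confidence'],2)) for b in boxes_of(p,k)][:4])
E
```

```text
pics
{'time_s': 0.0, 'joints': array([ 1.06563589e+00,  3.13455434e-01,  1.49846015e+00, -7.05255354e-06,
        1.33100540e+00, -2.23412237e-01]), 'dq': array([-0.00038064, -0.0016023 , -0.00115563, -0.00068917,  0.00125656,
        0.00077144]), 'tau': array([ 9.18725673e-04, -4.12258351e+01, -2.59748805e+01, -1.27433864e-04,
        4.08990250e-03, -1.52666377e-05]), 'eef_pos': array([145.86631758, 504.07398709, 247.7236033 ]), 'ee_rot': array([-2.33430435e-04,  1.40407749e-01,  9.90093543e-01, -6.21801841e-04]), 'force': array([-0.54137741, -1.07403934,  0.03089635]), 'wrist_torque': array([0.03518028, 0.0058593 , 0.01362573]), 'grip_force': 0.0, 'grip_width': 0.998394915867585}
17.0
top 53.79184971857999 [ 272.22913173  -22.04856175 1470.2067543 ] [[-0.021, -0.992, 0.127], [-1.0, 0.022, 0.01], [-0.012, -0.127, -0.992]] 285.60752811509747 213.36115673513743
extractor [([266.0, 142.0], 0.87), ([358.0, 143.0], 0.42)]
canister [([261.0, 142.0], 0.84)]
cover_center [([326.0, 142.0], 0.85), ([265.0, 154.0], 0.66), ([181.0, 293.0], 0.59)]
cover_bar [([261.0, 155.0], 0.7), ([321.0, 143
[... 756 characters left out ...]
0.69)]
canister [([327.0, 172.0], 0.91)]
cover_center [([314.0, 159.0], 0.92), ([143.0, 175.0], 0.79), ([381.0, 235.0], 0.73), ([379.0, 294.0], 0.33)]
cover_bar [([316.0, 158.0], 0.68), ([142.0, 181.0], 0.68)]
cover_ear [([314.0, 157.0], 0.97), ([383.0, 235.0], 0.86), ([141.0, 180.0], 0.71), ([336.0, 189.0], 0.54)]
lug [([331.0, 171.0], 0.78), ([236.0, 221.0], 0.74)]
mat [([297.0, 340.0], 0.82)]
tray [([215.0, 177.0], 0.68), ([332.0, 171.0], 0.56)]
hammer [([283.0, 157.0], 0.93), ([378.0, 295.0], 0.31)]
jar [([273.0, 167.0], 0.82)]
bench_block [([420.0, 274.0], 0.84)]
brush [([446.0, 338.0], 0.78)]
spool [([377.0, 297.0], 0.88)]
bangle [([241.0, 221.0], 0.48)]
pliers [([262.0, 269.0], 0.82)]
```

View pics/top0.png

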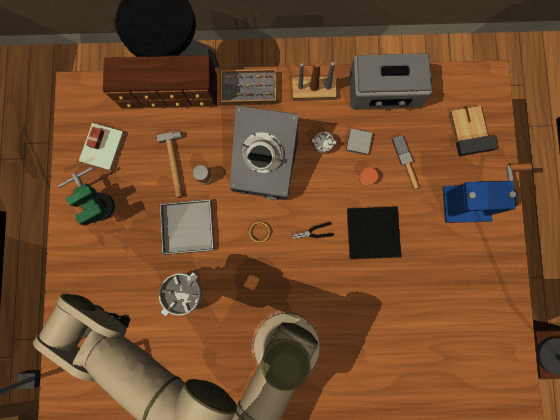

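View pics/side0.png

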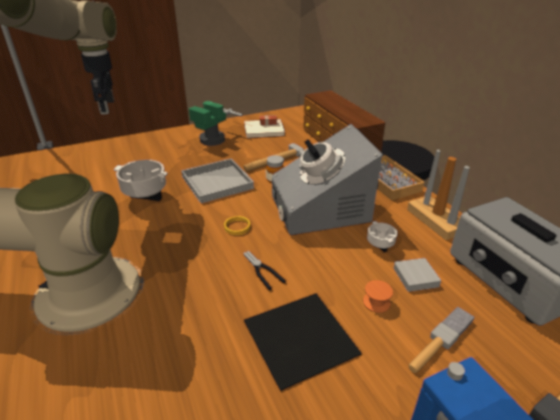

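The top view shows the extractor at (264,152), the mat at (374,232) and the tray at (187,227). Three things could be taken for the cover: the one on the canister at (264,154), a small loose one at (325,142), and a large loose one at (181,294). I choose the one locked on the canister, which is also the middle size, and check it in a close crop.

Run:
```python
from h import *
pt,ct=cam('top');ps,cs=cam('side')
a=cv2.resize(pt['pixels'][95:210,220:345],None,fx=3.2,fy=3.2,interpolation=cv2.INTER_CUBIC)
b=cv2.resize(ps['pixels'][125:240,265:390],None,fx=3.2,fy=3.2,interpolation=cv2.INTER_CUBIC)
cv2.imwrite('pics/crop1.png',np.hstack([a,b]))
print('cover',tri([(ct,(264,154)),(cs,(314,159))]))
print('can',tri([(ct,(262,141)),(cs,(328,171))]))
print('mat',on_z(ct,(374,232),6),on_z(cs,(299,340),6))
for uv in[(348,208),(399,207),(401,257),(350,259)]:print(on_z(ct,uv,6).round())
print('tray',[on_z(ct,uv,26).round() for uv in[(162,203),(212,200),(215,250),(164,254)]])
print('small',on_z(ct,(325,142),30),'big',on_z(ct,(181,294),30))
import pickle;pickle.dump((ct,cs),open('cams.pkl','wb'))
```

```text
cover [622.93188949  58.63383825 179.49464964]
can [680.2812828   69.27273584 124.30276214]
mat [ 386.2324012  -319.06135018    6.        ] [ 377.454621   -326.20064352    6.        ]
[ 474. -231.    6.]
[ 473. -412.    6.]
[ 296. -409.    6.]
[ 293. -231.    6.]
tray [array([504., 429.,  26.]), array([511., 251.,  26.]), array([334., 241.,  26.]), array([324., 419.,  26.])]
small [ 711.03903216 -154.57693032   30.        ] big [185.56182859 356.62450909  30.        ]
```

View pics/crop1.png

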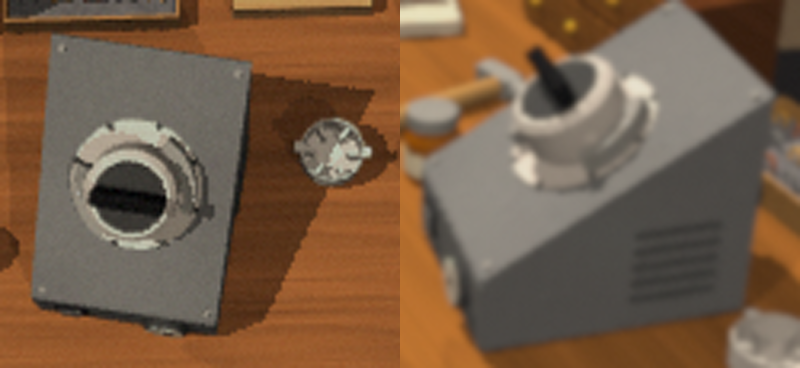

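The crop shows the middle-sized cover seated on the canister. Its black bar runs level along the lid at about (261,155) in the top picture. Next I fit the extractor's pose from its corners.

Run:
```python
from h import *
import pickle; from scipy.optimize import least_squares
ct,cs=pickle.load(open('cams.pkl','rb'))
T=lambda x,y:(220+x/3.2-.3,95+y/3.2-.3); S=lambda x,y:(265+x/3.2-.3,125+y/3.2-.3)
obs=[(ct,T(52,36),(120,100,219)),(ct,T(251,62),(120,-100,219)),(ct,T(33,300),(-120,100,81)),(ct,T(216,333),(-120,-100,81)),
(cs,S(371,98),(120,-100,219)),(cs,S(75,285),(-120,-100,81)),(cs,S(90,347),(-120,-100,0)),(cs,S(345,308),(120,-100,0)),(cs,S(273,0),(120,100,219))]
def X(p,l): c,s=np.cos(p[2]),np.sin(p[2]); return np.array([p[0]+c*l[0]-s*l[1],p[1]+s*l[0]+c*l[1],l[2]])
f=lambda p:np.concatenate([proj(c,X(p,l))-uv for c,uv,l in obs])
r=least_squares(f,[660,60,0],x_scale=[10,10,.1],loss='soft_l1')
print(r.x,np.degrees(r.x[2]),f(r.x).reshape(-1,2).round(1).tolist())
p=r.x; y=p[2]
cz=R.from_euler('z',y).apply([-.5,0,.866]); O=X(p,(0,0,150))
for d in(15,44,64):print(d,O+cz*d,proj(ct,O+cz*d),proj(cs,O+cz*d))
```

```text
[ 6.41854982e+02  6.24629616e+01 -1.68608750e-01] -9.660569751555968 [[-0.4, 0.2], [0.1, 0.8], [-0.5, -0.1], [0.2, -2.0], [1.1, -0.8], [1.6, -0.5], [-3.6, 4.7], [-1.5, 3.1], [0.2, -0.8]]
15 [634.46133768  63.72154407 162.99      ] [261.82090762 154.28462778] [319.42444728 162.11852373]
44 [620.16695946  66.15480344 188.104     ] [260.5697051  156.56022122] [314.8495931  154.52913355]
64 [610.30876758  67.83291334 205.424     ] [259.67682069 158.18413251] [311.6131495  149.16008084]
```

```bash
cat >> h.py <<'E'
YAW=-0.1686; O=np.array([641.9,62.5,150.])
def setcan(o,y):
    global O,YAW; O=np.array(o,float);YAW=y
def can():  # canister rotation
    return R.from_euler('z',YAW).as_matrix()@R.from_euler('y',-30,degrees=True).as_matrix()
def toolR(turn=0):  # tool over canister, y along canister x turned by turn deg
    M=can()@R.from_euler('z',turn,degrees=True).as_matrix()
    y=M[:,0];z=-M[:,2]; return np.c_[np.cross(y,z),y,z]
def downR(yaw):  # tool down, y at angle yaw (rad)
    y=np.array([np.cos(yaw),np.sin(yaw),0]);z=np.array([0,0,-1.]);return np.c_[np.cross(y,z),y,z]
def plan(p,M,note=''):
    s=sense();d=(np.array(p)-s['eef_pos'])/100
    w=R.from_matrix(M@rot(s['ee_rot']).T).as_rotvec()/(np.pi/4)
    n=int(np.ceil(max(np.linalg.norm(d)/.417,np.linalg.norm(w)/.159)))
    print(note,'total',d.round(3),w.round(3),'rows>=',n,'per row',(d/n).round(3),(w/n).round(4))
E
python3 - <<'E'
from h import *
c=can();print(c.round(3))
plan(O+c[:,2]*165,toolR(0))
E
```

```text
[[ 0.854  0.168 -0.493]
 [-0.145  0.986  0.084]
 [ 0.5    0.     0.866]]
 total [ 4.146 -4.279  0.446] [ 0.387 -0.617 -1.81 ] rows>= 15 per row [ 0.276 -0.285  0.03 ] [ 0.0258 -0.0411 -0.1207]
```

>>> drive_tool:
  commands: "0.26 -0.267 0.028 0.024 -0.039 -0.113 100;0.26 -0.267 0.028 0.024 -0.039 -0.113 100;0.26 -0.267 0.028 0.024 -0.039 -0.113 100;0.26 -0.267 0.028 0.024 -0.039 -0.113 100;0.26 -0.267 0.028 0.024 -0.039 -0.113 100;0.26 -0.267 0.028 0.024 -0.039 -0.113 100;0.26 -0.267 0.028 0.024 -0.039 -0.113 100;0.26 -0.267 0.028 0.024 -0.039 -0.113 100;0.26 -0.267 0.028 0.024 -0.039 -0.113 100;0.26 -0.267 0.028 0.024 -0.039 -0.113 100;0.26 -0.267 0.028 0.024 -0.039 -0.113 100;0.26 -0.267 0.028 0.024 -0.039 -0.113 100;0.26 -0.267 0.028 0.024 -0.039 -0.113 100;0.26 -0.267 0.028 0.024 -0.039 -0.113 100;0.26 -0.267 0.028 0.024 -0.039 -0.113 100;0.26 -0.267 0.028 0.024 -0.039 -0.113 100;0 0 0 0 0 0 100;0 0 0 0 0 0 100"
  force: 60

```text
time_s: 3.2
eef_pos: [562.3, 76.1, 292.6]
ee_rot: [0.2, 0.738, 0.623, 0.166]
force: [-0.6, 1.1, -0.6]
grip_width: 1.001
grip_force: 0.0
```

Run:
```python
from h import *
c=can();plan(O+c[:,2]*165,toolR(0))
p,k=cam('wrist');cv2.imwrite('pics/w1.png',p['pixels'])
for n in('cover_bar','cover_center','cover_ear','lug'):print(n,[(np.round(b['position']).tolist(),round(b['confidence'],2)) for b in boxes_of(p,n)][:4])
print('pred bar',proj(k,O+c[:,2]*64),'top',proj(k,O+c[:,2]*78),[proj(k,O+c[:,2]*78+c[:,1]*s).round() for s in(-37,37)],'rim',[proj(k,O+c@np.array([47*np.cos(a),47*np.sin(a),50])).round().tolist() for a in(0,1.57,3.14,4.71)])
print(sense()['joints'],sense()['force'])
```

```text
total [-0.018  0.002  0.003] [0.006 0.002 0.002] rows>= 1 per row [-0.018  0.002  0.003] [0.0065 0.0017 0.002 ]
cover_bar [([296.0, 291.0], 0.81), ([280.0, 197.0], 0.55), ([158.0, 12.0], 0.4)]
cover_center [([279.0, 199.0], 0.92), ([294.0, 288.0], 0.83)]
cover_ear [([280.0, 199.0], 0.72), ([262.0, 139.0], 0.65), ([296.0, 290.0], 0.58)]
lug [([272.0, 138.0], 0.67), ([237.0, 359.0], 0.33)]
pred bar [277.80437328 213.76667043] top [277.82184074 220.81681345] [array([278., 267.]), array([278., 169.])] rim [[337.0, 208.0], [278.0, 148.0], [218.0, 207.0], [278.0, 260.0]]
[-0.03960025  0.1458138   1.67535347 -0.09473814  0.7997129   0.17405031] [-0.26653425 -0.03047082 -0.02570854]
```

View pics/w1.png

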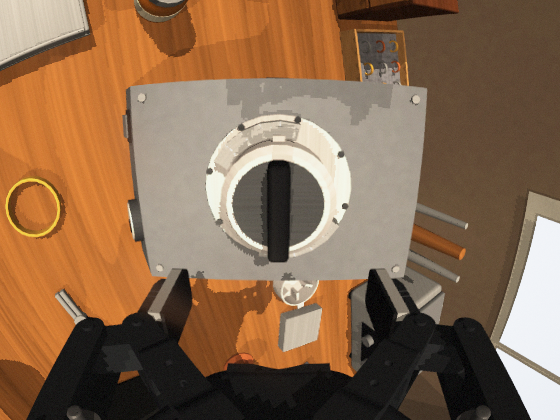

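The wrist view shows the bar running upright from (281,163) to (278,260), with its centre at about (279,212). The roof's ring is centred near (281,199). The lid's corners are at (130,88), (427,88), (149,280) and (411,280). I use these to refine the fit.

Run:
```python
from h import *
import pickle; from scipy.optimize import least_squares
ct,cs=pickle.load(open('cams.pkl','rb')); p_,k=cam('wrist')
T=lambda x,y:(220+x/3.2-.3,95+y/3.2-.3); S=lambda x,y:(265+x/3.2-.3,125+y/3.2-.3)
obs=[(ct,T(52,36),(120,100,219)),(ct,T(251,62),(120,-100,219)),(ct,T(33,300),(-120,100,81)),(ct,T(216,333),(-120,-100,81)),
(cs,S(371,98),(120,-100,219)),(cs,S(75,285),(-120,-100,81)),(cs,S(273,0),(120,100,219)),
(k,(130,88),(-120,100,81)),(k,(427,88),(120,100,219)),(k,(411,280),(120,-100,219)),(k,(149,280),(-120,-100,81))]
q=np.array([-.5,0,.866])
bar=lambda y:np.array([-.5*78,y,150+.866*78])
obs+=[(k,(281,163),bar(37)),(k,(278,260),bar(-37)),(k,(281,199),q*50+[0,0,150])]
def X(p,l): c,s=np.cos(p[2]),np.sin(p[2]); return np.array([p[0]+c*l[0]-s*l[1],p[1]+s*l[0]+c*l[1],l[2]])
f=lambda p:np.concatenate([proj(c,X(p,l))-uv for c,uv,l in obs])
for o in(obs[:],obs[7:],obs[:7]):
    obs=o
    r=least_squares(f,[660,60,0],x_scale=[10,10,.1],loss='soft_l1')
    print(r.x,f(r.x).reshape(-1,2).round(1).tolist())
```

```text
[ 6.42930293e+02  6.67962013e+01 -1.78379029e-01] [[-1.4, -0.3], [-0.9, 0.8], [-2.1, -0.7], [-1.4, -2.1], [0.3, -1.4], [0.7, -1.7], [0.1, -1.3], [1.8, -4.3], [-0.0, 0.1], [-8.4, -3.3], [2.1, -5.7], [-1.2, 1.3], [0.3, 2.5], [-2.2, 4.5]]
[ 6.43274203e+02  6.73747839e+01 -1.79684213e-01] [[2.2, -5.2], [0.2, -0.4], [-8.3, -3.7], [2.0, -6.4], [-0.8, 0.3], [0.5, 1.7], [-1.9, 3.7]]
[ 6.39509257e+02  6.20168728e+01 -1.77478210e-01] [[0.1, 0.7], [0.6, 1.8], [-0.7, 0.3], [0.0, -1.1], [0.3, -0.3], [0.4, -0.4], [0.0, -0.5]]
```

```bash
sed -i 's/^YAW=.*/YAW=-0.178; O=np.array([641.7,65.5,150.])/' h.py
python3 - <<'E'
from h import *
c=can();plan(O+c[:,2]*122,toolR(0))
E
```

```text
total [ 0.201 -0.016 -0.377] [ 0.007  0.003 -0.014] rows>= 2 per row [ 0.1   -0.008 -0.188] [ 0.0033  0.0016 -0.0069]
```

>>> drive_tool:
  commands: "0.05 -0.004 -0.095 0.002 0.001 -0.0035 100;0.05 -0.004 -0.095 0.002 0.001 -0.0035 100;0.05 -0.004 -0.095 0.002 0.001 -0.0035 100;0.05 -0.004 -0.095 0.002 0.001 -0.0035 100;0 0 0 0 0 0 100;0 0 0 0 0 0 100"

```text
time_s: 4.0
eef_pos: [582.1, 75.4, 254.0]
ee_rot: [0.197, 0.742, 0.619, 0.165]
force: [-0.6, -0.1, -0.2]
grip_width: 0.996
grip_force: 0.0
```

Run:
```python
from h import *
c=can();plan(O+c[:,2]*122,toolR(0))
p,k=cam('wrist')
im=p['pixels'].copy()
for n in('cover_bar','cover_center'):print(n,[(np.round(b['position']).tolist(),round(b['confidence'],2)) for b in boxes_of(p,n)][:4])
for s in(-37,37):
  for t in(-8,8):
    u=proj(k,O+c@np.array([t,s,78])); cv2.circle(im,tuple(np.round(u).astype(int).tolist()),2,(0,0,255),-1);print(u.round(1))
for a in np.arange(0,6.28,.3):
    cv2.circle(im,tuple(np.round(proj(k,O+c@np.array([47*np.cos(a),47*np.sin(a),50]))).astype(int).tolist()),1,(0,255,0),-1)
    cv2.circle(im,tuple(np.round(proj(k,O+c@np.array([47*np.cos(a),47*np.sin(a),10]))).astype(int).tolist()),1,(255,0,0),-1)
cv2.imwrite('pics/w2.png',cv2.resize(im[60:340,90:470],None,fx=2,fy=2))
```

```text
total [-0.004  0.009  0.016] [-0.002 -0.003  0.002] rows>= 1 per row [-0.004  0.009  0.016] [-0.0016 -0.0032  0.0022]
cover_bar [([298.0, 313.0], 0.96), ([283.0, 224.0], 0.95)]
cover_center [([282.0, 221.0], 0.71), ([298.0, 310.0], 0.71)]
[268.3 300.1]
[293.8 300.1]
[266.6 185.8]
[296.4 185.8]
```

View pics/w2.png

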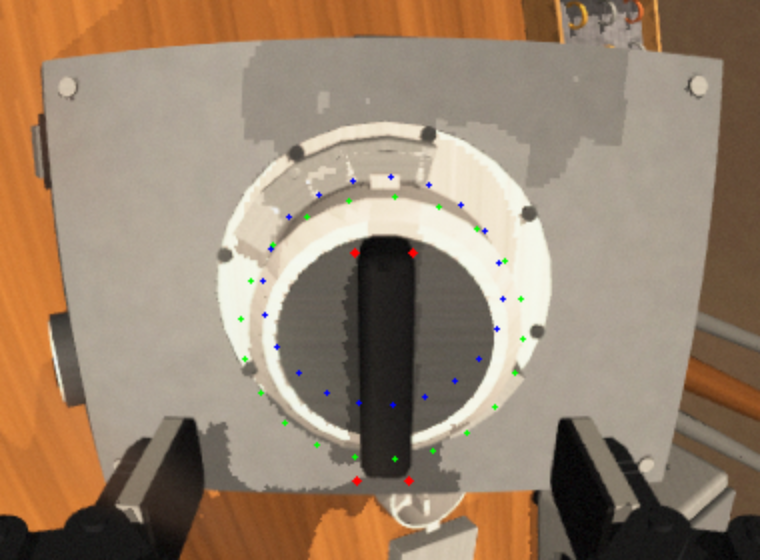

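The overlay agrees with the cover to about 1–2 mm. The bar's near end is at crop (386,477) against a predicted (383,481). I descend onto the bar and grip it.

```bash
python3 - <<'E'
from h import *
c=can();O2=O+c[:,0]*1+c[:,1]*.6;print(O2)
plan(O2+c[:,2]*70,toolR(0)); print(c[:,2])
E
sed -i 's/^YAW=.*/YAW=-0.178; O=np.array([642.6,65.9,150.5])/' h.py
```

```text
[642.65857893  65.93718009 150.5       ]
 total [ 0.261 -0.034 -0.445] [-0.001  0.     0.002] rows>= 2 per row [ 0.13  -0.017 -0.222] [-0.0007  0.0001  0.001 ]
[-0.49209989  0.08853076  0.8660254 ]
```

>>> drive_tool:
  commands: "0.052 -0.007 -0.089 0 0 0 60;0.052 -0.007 -0.089 0 0 0 60;0.052 -0.007 -0.089 0 0 0 60;0.052 -0.007 -0.089 0 0 0 60;0.052 -0.007 -0.089 0 0 0 60;0 0 0 0 0 0 60;0 0 0 0 0 0 60"

```text
time_s: 4.73
eef_pos: [608.1, 71.9, 209.7]
ee_rot: [0.198, 0.742, 0.619, 0.165]
force: [-0.2, 0.4, 0.8]
grip_width: 0.603
grip_force: 0.0
```

>>> drive_tool:
  commands: "0 0 0 0 0 0 0;0 0 0 0 0 0 0;0 0 0 0 0 0 0;0 0 0 0 0 0 0;0 0 0 0 0 0 0;0 0 0 0 0 0 0;0 0 0 0 0 0 0;0 0 0 0 0 0 0;0 0 0 0 0 0 0;0 0 0 0 0 0 0"
  force: 60

```text
time_s: 5.57
eef_pos: [608.3, 72.0, 211.5]
ee_rot: [0.199, 0.741, 0.619, 0.167]
force: [-1.6, -0.1, 5.2]
grip_width: 0.18
grip_force: 60.9
```

>>> drive_tool:
  commands: "0.01 -0.002 -0.017 0 0 0 0;0.01 -0.002 -0.017 0 0 0 0;0.01 -0.002 -0.017 0 0 0 0;0.01 -0.002 -0.017 0 0 0 0;0 0 0 0 0 0 0;0 0 0 0 0 0 0"

```text
time_s: 6.07
eef_pos: [612.0, 71.4, 205.7]
ee_rot: [0.199, 0.741, 0.619, 0.167]
force: [-12.5, 1.5, 15.1]
grip_width: 0.173
grip_force: 62.8
```

Run:
```python
from h import *
c=can();s=sense();print(c.T@(s['eef_pos']-O),c.T@s['force'],s['wrist_torque'])
```

```text
[7.10840384e-01 3.80108030e-02 6.33290770e+01] [-3.37778104 -0.71044595 19.37684631] [-0.08822974  0.76590497 -0.0336489 ]
```

>>> drive_tool:
  commands: "0 0 0 -0.062 0.011 0.109 0;0 0 0 -0.062 0.011 0.109 0;0 0 0 -0.062 0.011 0.109 0;0 0 0 -0.062 0.011 0.109 0;0 0 0 -0.062 0.011 0.109 0;0 0 0 0 0 0 0"

```text
time_s: 6.57
eef_pos: [611.9, 71.6, 205.6]
ee_rot: [0.234, 0.566, 0.783, 0.112]
force: [-11.1, 2.4, 14.7]
grip_width: 0.173
grip_force: 62.8
```

```bash
cat > st.py <<'E'
from h import *
c=can();s=sense();M=c.T@rot(s['ee_rot'])
print('pos',(c.T@(s['eef_pos']-O)).round(1),'F',(c.T@s['force']).round(1),'T',(c.T@s['wrist_torque']).round(2),'turn',np.degrees(np.arctan2(M[1,1],M[0,1])).round(1),'grip',s['grip_width']*85,s['grip_force'],'zt',M[:,2].round(3),'j',s['joints'].round(2),s['time_s'])
E
python3 st.py
```

```text
pos [ 0.5  0.2 63.3] F [-2.5  0.4 18.4] T [-0.1   0.91  0.  ] turn 28.5 grip 14.69833016653333 62.78457999229431 zt [ 0.001  0.    -1.   ] j [-0.05  0.34  1.67 -0.11  0.62 -0.29] 6.5667
```

>>> drive_tool:
  commands: "0 0 0 -0.062 0.011 0.109 0;0 0 0 -0.062 0.011 0.109 0;0 0 0 -0.062 0.011 0.109 0;0 0 0 -0.062 0.011 0.109 0;0 0 0 -0.062 0.011 0.109 0;0 0 0 -0.062 0.011 0.109 0;0 0 0 -0.062 0.011 0.109 0;0 0 0 -0.062 0.011 0.109 0;0 0 0 -0.062 0.011 0.109 0;0 0 0 -0.062 0.011 0.109 0;0 0 0 -0.062 0.011 0.109 0;0 0 0 0 0 0 0;0 0 0 0 0 0 0"

```text
time_s: 7.65
eef_pos: [612.6, 70.3, 206.2]
ee_rot: [0.26, 0.082, 0.962, -0.025]
force: [-10.4, -6.2, 15.7]
grip_width: 0.173
grip_force: 62.6
```

```bash
python3 st.py
```

```text
pos [ 1.6 -1.  63.4] F [-0.1 -7.9 18.1] T [-1.42  0.21 -0.33] turn 90.5 grip 14.673200907852333 62.58911848068237 zt [ 0.005 -0.001 -1.   ] j [-0.05  0.34  1.67 -0.11  0.61 -1.38] 7.65
```

>>> drive_tool:
  commands: "-0.022 -0.006 0.035 0 0 0 0;-0.022 -0.006 0.035 0 0 0 0;-0.02 0.004 0.035 0 0 0 0;-0.02 0.004 0.035 0 0 0 0;-0.02 0.004 0.035 0 0 0 0;-0.02 0.004 0.035 0 0 0 0;0 0 0 0 0 0 0"

```text
time_s: 8.23
eef_pos: [599.2, 71.7, 224.8]
ee_rot: [0.258, 0.081, 0.962, -0.024]
force: [-0.3, -0.6, -2.8]
grip_width: 0.179
grip_force: 59.8
```

```bash
python3 st.py
```

```text
pos [-0.7 -2.  86.2] F [-1.5 -0.6 -2.3] T [-0.01  0.47  0.01] turn 90.5 grip 15.179151684055704 59.759931564331055 zt [ 0.001 -0.    -1.   ] j [-0.05  0.29  1.68 -0.11  0.65 -1.38] 8.2333
```

>>> drive_tool:
  commands: "-0.05 0.009 0.087 0 0 0 0;-0.062 0.011 0.109 0 0 0 0;-0.062 0.011 0.109 0 0 0 0;-0.062 0.011 0.109 0 0 0 0;-0.062 0.011 0.109 0 0 0 0;-0.03 0.005 0.053 0 0 0 0;0 0 0 0 0 0 0"

```text
time_s: 8.82
eef_pos: [566.6, 77.6, 284.5]
ee_rot: [0.26, 0.081, 0.962, -0.024]
force: [0.3, 0.0, -3.2]
grip_width: 0.174
grip_force: 59.8
```

```bash
python3 st.py
python3 - <<'E'
from h import *
plan((382,-322,150),downR(1.0))
E
```

```text
pos [  0.5  -1.9 154.5] F [-1.3  0.1 -3. ] T [-0.04  0.49 -0.02] turn 90.5 grip 14.8273381777819 59.79482173919678 zt [ 0.004  0.001 -1.   ] j [-0.04  0.16  1.68 -0.1   0.78 -1.39] 8.8167
 total [-1.846 -3.996 -1.345] [ 0.25   0.629 -0.5  ] rows>= 12 per row [-0.154 -0.333 -0.112] [ 0.0208  0.0524 -0.0417]
```

>>> drive_tool:
  commands: "-0.06 -0.125 0 0.008 0.02 -0.016 0;-0.115 -0.25 -0.08 0.0156 0.0393 -0.0312 0;-0.115 -0.25 -0.09 0.0156 0.0393 -0.0312 0;-0.115 -0.25 -0.09 0.0156 0.0393 -0.0312 0;-0.115 -0.25 -0.09 0.0156 0.0393 -0.0312 0;-0.115 -0.25 -0.09 0.0156 0.0393 -0.0312 0;-0.115 -0.25 -0.09 0.0156 0.0393 -0.0312 0;-0.115 -0.25 -0.09 0.0156 0.0393 -0.0312 0;-0.115 -0.25 -0.09 0.0156 0.0393 -0.0312 0;-0.115 -0.25 -0.09 0.0156 0.0393 -0.0312 0;-0.115 -0.25 -0.09 0.0156 0.0393 -0.0312 0;-0.115 -0.25 -0.09 0.0156 0.0393 -0.0312 0;-0.115 -0.25 -0.09 0.0156 0.0393 -0.0312 0;-0.115 -0.25 -0.09 0.0156 0.0393 -0.0312 0;-0.115 -0.25 -0.09 0.0156 0.0393 -0.0312 0;-0.115 -0.25 -0.09 0.0156 0.0393 -0.0312 0;-0.06 -0.125 0 0.008 0.02 -0.016 0;0 0 0 0 0 0 0;0 0 0 0 0 0 0"

```text
time_s: 10.4
eef_pos: [382.5, -322.6, 148.4]
ee_rot: [-0.001, 0.282, 0.959, 0.0]
force: [-0.9, -0.1, -3.3]
grip_width: 0.174
grip_force: 59.7
```

Run:
```python
from h import *
plan((382,-322,68),downR(1.0)); p,k=cam('wrist');s=sense();print(s['joints'],s['grip_width'])
im=p['pixels'].copy();print([(np.round(b['position']).tolist(),round(b['confidence'],2)) for b in boxes_of(p,'mat')][:2],proj(k,(384,-321,6)))
t,kt=cam('top');print([(np.round(b['position']).tolist(),round(b['confidence'],2)) for b in boxes_of(t,'cover_center')][:4])
cv2.imwrite('pics/w3.png',np.hstack([cv2.resize(im,(400,300)),cv2.resize(t['pixels'][90:300,200:480],(400,300))]))
```

```text
total [-0.005  0.006 -0.804] [-0.002 -0.003  0.001] rows>= 2 per row [-0.002  0.003 -0.402] [-0.001  -0.0016  0.0004]
[-9.33635767e-01  3.65060484e-01  1.70457184e+00 -1.22237287e-03
  1.07456670e+00 -1.93354005e+00] 0.1758884388693433
[([301.0, 150.0], 0.76)] [281.73227852 199.75468107]
[([324.0, 141.0], 0.71), ([181.0, 294.0], 0.7)]
```

View pics/w3.png

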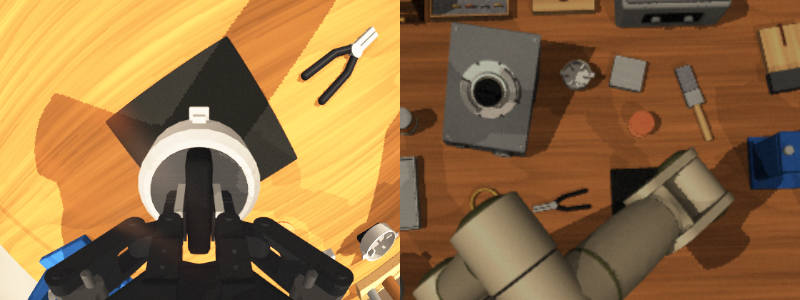

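The wrist view shows the cover held over the mat. The mat's far corner is at (225,38), and the cover sits inside the mat with margin on every side. I lower it.

>>> drive_tool:
  commands: "0 0 -0.12 0 0 0 0;0 0 -0.12 0 0 0 0;0 0 -0.12 0 0 0 0;0 0 -0.12 0 0 0 0;0 0 -0.12 0 0 0 0;0 0 -0.1 0 0 0 0;0 0 -0.05 0 0 0 0;0 0 -0.03 0 0 0 0;0 0 -0.03 0 0 0 0;0 0 -0.02 0 0 0 0;0 0 -0.02 0 0 0 0;0 0 -0.02 0 0 0 0;0 0 0 0 0 0 0;0 0 0 0 0 0 0"

```text
time_s: 11.77
eef_pos: [382.5, -322.5, 67.4]
ee_rot: [-0.001, 0.281, 0.96, -0.0]
force: [-20.2, 22.5, 68.3]
grip_width: 0.172
grip_force: 69.7
```

>>> drive_tool:
  commands: "0 0 0.03 0 0 0 0;0 0 0.02 0 0 0 0;0 0 0 0 0 0 0"

```text
time_s: 12.02
eef_pos: [382.7, -322.9, 67.6]
ee_rot: [-0.001, 0.282, 0.96, -0.0]
force: [-2.8, 4.7, 16.9]
grip_width: 0.171
grip_force: 62.7
```

Contact is light now, so I raise slightly, open and withdraw.

>>> drive_tool:
  commands: "0 0 0.01 0 0 0 0;0 0 0 0 0 0 60;0 0 0 0 0 0 60;0 0 0 0 0 0 60;0 0 0 0 0 0 60;0 0 0 0 0 0 60;0 0 0.03 0 0 0 60;0 0 0.05 0 0 0 60;0 0 0.1 0 0 0 60;0 0 0.2 0 0 0 60;0 0 0.3 0 0 0 60;0 0 0.3 0 0 0 60;0 0 0.3 0 0 0 60;0 0 0 0 0 0 60"

```text
time_s: 13.18
eef_pos: [383.6, -324.2, 201.8]
ee_rot: [0.002, 0.281, 0.96, -0.003]
force: [0.0, -0.9, 0.9]
grip_width: 0.597
grip_force: 0.0
```

Run:
```python
from h import *
p,k=cam('wrist')
for n in('cover_bar','cover_center'):
    for b in boxes_of(p,n)[:2]: print(n,b['confidence'],on_z(k,b['position'],40 if n[-1]=='r' else 60))
print(proj(k,(382,-322,40)))
c=can();plan(O+c[:,2]*165+[-20,0,30],toolR(90)); plan(O+c[:,2]*165+[-20,0,30],toolR(0))
```

```text
cover_bar 0.72 [ 696.46682499 -151.20487047   40.        ]
cover_bar 0.63 [ 379.61623946 -322.82436093   40.        ]
cover_center 0.82 [ 691.48228903 -153.67092214   40.        ]
cover_center 0.72 [ 377.14871171 -322.44211903   40.        ]
[280.954365   188.63947406]
 total [1.592 4.029 1.279] [-0.246 -0.629  0.489] rows>= 11 per row [0.145 0.366 0.116] [-0.0224 -0.0571  0.0444]
 total [1.592 4.029 1.279] [ 0.278 -0.65  -1.465] rows>= 11 per row [0.145 0.366 0.116] [ 0.0253 -0.0591 -0.1332]
```

>>> drive_tool:
  commands: "0.114 0.288 0.091 -0.0176 -0.045 0.035 60;0.114 0.288 0.091 -0.0176 -0.045 0.035 60;0.114 0.288 0.091 -0.0176 -0.045 0.035 60;0.114 0.288 0.091 -0.0176 -0.045 0.035 60;0.114 0.288 0.091 -0.0176 -0.045 0.035 60;0.114 0.288 0.091 -0.0176 -0.045 0.035 60;0.114 0.288 0.091 -0.0176 -0.045 0.035 60;0.114 0.288 0.091 -0.0176 -0.045 0.035 60;0.114 0.288 0.091 -0.0176 -0.045 0.035 60;0.114 0.288 0.091 -0.0176 -0.045 0.035 60;0.114 0.288 0.091 -0.0176 -0.045 0.035 60;0.114 0.288 0.091 -0.0176 -0.045 0.035 60;0.114 0.288 0.091 -0.0176 -0.045 0.035 60;0.114 0.288 0.091 -0.0176 -0.045 0.035 60;0 0 0 0 0 0 60;0 0 0 0 0 0 60"

```text
time_s: 14.67
eef_pos: [541.6, 81.8, 321.6]
ee_rot: [0.257, 0.084, 0.962, -0.023]
force: [-0.4, -0.6, -0.5]
grip_width: 0.599
grip_force: 0.0
```

```bash
python3 st.py
python3 - <<'E'
from h import *
p,k=cam('wrist'); c=can(); im=p['pixels'].copy()
# cartridge_fin expected along z: top of cartridge
for n in('cartridge_fin','cartridge_center','canister','mouth','lug'):print(n,[(np.round(b['position']).tolist(),round(b['confidence'],2)) for b in boxes_of(p,n)][:2])
for r,z,col in((41.5,15,(0,255,0)),(34.5,15,(255,0,0))):
  for a in np.arange(0,6.28,.3):
    cv2.circle(im,tuple(np.round(proj(k,O+c@np.array([r*np.cos(a),r*np.sin(a),z]))).astype(int).tolist()),1,col,-1)
u=proj(k,O+c[:,2]*15).astype(int);print(u)
x0,y0=max(u[0]-130,0),max(u[1]-100,0);print(x0,y0)
cv2.imwrite('pics/w4.png',np.vstack([cv2.resize(im[y0:y0+200,x0:x0+260],None,fx=3,fy=3)]))
t,kt=cam('top');print('top',[(np.round(b['position']).tolist(),round(b['confidence'],2),on_z(kt,b['position'],50).round()) for b in boxes_of(t,'cover_center')][:4])
E
```

```text
pos [ -3.   -2.2 199.3] F [-0.4 -0.6 -0.3] T [ 0.01  0.27 -0.01] turn 90.2 grip 50.94082660128413 0.0 zt [-0.001  0.002 -1.   ] j [-0.03  0.08  1.67 -0.09  0.87 -1.39] 14.6667
cartridge_fin []
cartridge_center [([282.0, 189.0], 0.61)]
canister []
mouth [([278.0, 151.0], 0.97)]
lug [([279.0, 152.0], 0.78)]
[280 189]
150 89
top [([181.0, 292.0], 0.95, array([193., 351.,  50.])), ([379.0, 231.0], 0.76, array([ 386., -326.,   50.])), ([324.0, 143.0], 0.55, array([ 701., -147.,   50.]))]
```

View pics/w4.png

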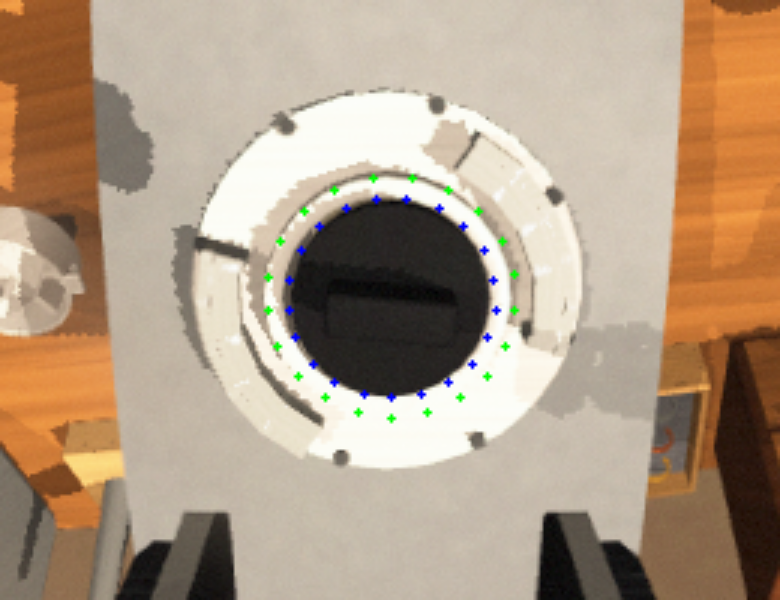

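The overlay fits the tube's rim. The black fin shows at crop (328–457, 285–345), its long side along the canister's y, so the cartridge turned with the cover. I have to grip with the tool at turn 0.

>>> drive_tool:
  commands: "0.029 -0.0036 -0.0466 0.07 -0.0127 -0.1238 60;0.029 -0.0036 -0.0466 0.07 -0.0127 -0.1238 60;0.029 -0.0036 -0.0466 0.07 -0.0127 -0.1238 60;0.029 -0.0036 -0.0466 0.07 -0.0127 -0.1238 60;0.029 -0.0036 -0.0466 0.07 -0.0127 -0.1238 60;0.029 -0.0036 -0.0466 0.07 -0.0127 -0.1238 60;0.029 -0.0036 -0.0466 0.07 -0.0127 -0.1238 60;0.029 -0.0036 -0.0466 0.07 -0.0127 -0.1238 60;0.029 -0.0036 -0.0466 0.07 -0.0127 -0.1238 60;0.029 -0.0036 -0.0466 0.07 -0.0127 -0.1238 60;0.029 -0.0036 -0.0466 0.07 -0.0127 -0.1238 60;0.029 -0.0036 -0.0466 0.07 -0.0127 -0.1238 60;0.029 -0.0036 -0.0466 0.07 -0.0127 -0.1238 60;0.029 -0.0036 -0.0466 0.07 -0.0127 -0.1238 60;0 0 0 0 0 0 60;0 0 0 0 0 0 60"

```text
time_s: 16.4
eef_pos: [582.4, 75.3, 257.4]
ee_rot: [0.2, 0.74, 0.621, 0.164]
force: [0.5, -0.0, 0.3]
grip_width: 0.597
grip_force: 0.0
```

```bash
python3 st.py
python3 - <<'E'
from h import *
p,k=cam('wrist'); c=can(); im=p['pixels'].copy()
print('fin',[(np.round(b['position']).tolist(),round(b['confidence'],2)) for b in boxes_of(p,'cartridge_fin')][:2])
C=c.T@(k[0]-O);print('cam in can',C)
for z,col in((25,(0,0,255)),(40,(0,255,0)),(55,(255,0,0))):
  for x,y in((7,20),(7,-20),(-7,20),(-7,-20)):
    cv2.circle(im,tuple(np.round(proj(k,O+c@np.array([x,y,z]))).astype(int).tolist()),1,col,-1)
for a in np.arange(0,6.28,.3):
    cv2.circle(im,tuple(np.round(proj(k,O+c@np.array([34.5*np.cos(a),34.5*np.sin(a),15]))).astype(int).tolist()),1,(255,0,255),-1)
u=proj(k,O+c[:,2]*30).astype(int);x0,y0=max(u[0]-90,0),max(u[1]-75,0);print(x0,y0)
im=im[y0:y0+150,x0:x0+180]; im=np.clip(im.astype(float)*1.0,0,255); im=(255*(im/255)**.55).astype(np.uint8)
cv2.imwrite('pics/w5.png',cv2.resize(im,None,fx=4,fy=4))
E
```

```text
pos [  0.7  -1.4 123. ] F [ 0.6  0.1 -0. ] T [-0.04  0.25 -0.01] turn 0.3 grip 50.76064395127947 0.0 zt [-0.001 -0.004 -1.   ] j [-0.04  0.22  1.68 -0.11  0.73  0.2 ] 16.4
fin [([274.0, 209.0], 0.89)]
cam in can [ -0.95158874  83.44748483 248.75735284]
189 140
```

View pics/w5.png

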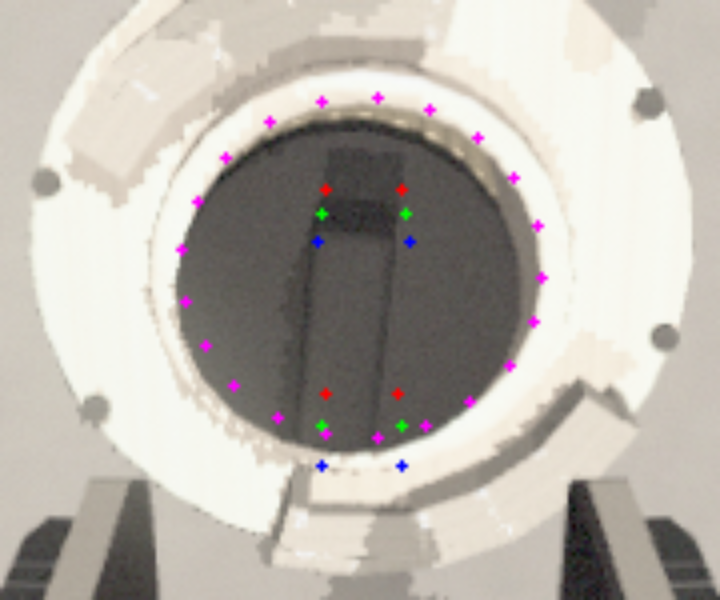

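The fin's top face runs from crop (357,232) to (340,450). That puts its top at about z = 49 in the canister frame, about 2.4 mm towards −x, and turned about −4.5°. I descend to grip it.

>>> drive_tool:
  commands: "0.049 -0.0067 -0.0944 0.0075 -0.0014 -0.0132 50;0.049 -0.0067 -0.0944 0.0075 -0.0014 -0.0132 50;0.049 -0.0067 -0.0944 0.0075 -0.0014 -0.0132 50;0.049 -0.0067 -0.0944 0.0075 -0.0014 -0.0132 50;0.049 -0.0067 -0.0944 0.0075 -0.0014 -0.0132 50;0.049 -0.0067 -0.0944 0.0075 -0.0014 -0.0132 50;0.049 -0.0067 -0.0944 0.0075 -0.0014 -0.0132 50;0 0 0 0 0 0 50;0 0 0 0 0 0 50"

```text
time_s: 17.25
eef_pos: [616.8, 70.8, 190.7]
ee_rot: [0.192, 0.766, 0.588, 0.172]
force: [-0.2, 0.0, -0.9]
grip_width: 0.503
grip_force: 0.0
```

```bash
python3 st.py
```

```text
pos [-2.6  0.3 48. ] F [-0.6 -0.  -0.7] T [-0.03  0.26 -0.  ] turn -4.7 grip 42.74652159206695 0.0 zt [-0.002 -0.004 -1.   ] j [-0.05  0.37  1.67 -0.12  0.59  0.3 ] 17.25
```

>>> drive_tool:
  commands: "0 0 0 0 0 0 0;0 0 0 0 0 0 0;0 0 0 0 0 0 0;0 0 0 0 0 0 0;0 0 0 0 0 0 0;0 0 0 0 0 0 0;0 0 0 0 0 0 0;0 0 0 0 0 0 0;0 0 0 0 0 0 0"
  force: 60

```text
time_s: 18.0
eef_pos: [617.1, 70.8, 192.1]
ee_rot: [0.193, 0.766, 0.588, 0.173]
force: [-0.4, -1.2, 5.7]
grip_width: 0.146
grip_force: 61.4
```

```bash
python3 st.py
```

```text
pos [-1.7  0.3 49. ] F [ 2.7 -1.3  5. ] T [-0.19 -0.26 -0.03] turn -4.7 grip 12.432562002736587 61.37470364570618 zt [ 0.001 -0.003 -1.   ] j [-0.05  0.37  1.67 -0.12  0.59  0.3 ] 18.0
```

>>> drive_tool:
  commands: "-0.02 0.0035 0.035 0 0 0 0;-0.04 0.007 0.07 0 0 0 0;-0.04 0.007 0.07 0 0 0 0;-0.04 0.007 0.07 0 0 0 0;0 0 0 0 0 0 0"

```text
time_s: 18.42
eef_pos: [602.5, 73.4, 216.9]
ee_rot: [0.193, 0.766, 0.588, 0.173]
force: [0.5, -2.4, 1.5]
grip_width: 0.145
grip_force: 61.1
```

```bash
python3 st.py
```

```text
pos [-2.2  0.3 77.9] F [ 1.5 -2.3  0.9] T [-0.28 -0.11  0.01] turn -4.7 grip 12.340460652900122 61.054404973983765 zt [-0.    -0.003 -1.   ] j [-0.04  0.31  1.68 -0.12  0.64  0.29] 18.4167
```

>>> drive_tool:
  commands: "-0.06 0.011 0.105 0 0 0 0;-0.06 0.011 0.105 0 0 0 0;-0.06 0.011 0.105 0 0 0 0;-0.06 0.011 0.105 0 0 0 0;-0.06 0.011 0.105 0 0 0 0;-0.06 0.011 0.105 0 0 0 0;-0.06 0.011 0.105 0 0 0 0;-0.06 0.011 0.105 0 0 0 0;-0.05 0.009 0.087 0 0 0 0;0 0 0 0 0 0 0"

```text
time_s: 19.25
eef_pos: [549.5, 83.4, 311.1]
ee_rot: [0.193, 0.766, 0.588, 0.174]
force: [-0.5, -0.5, 0.2]
grip_width: 0.145
grip_force: 60.8
```

```bash
python3 st.py
python3 - <<'E'
from h import *
s,k=cam('side');t,kt=cam('top')
for n in('cartridge_center','cartridge_fin'):print(n,[(np.round(b['position']).tolist(),round(b['confidence'],2)) for b in boxes_of(s,n)][:2],[(np.round(b['position']).tolist(),round(b['confidence'],2)) for b in boxes_of(t,n)][:2])
cv2.imwrite('pics/s2.png',np.hstack([cv2.resize(s['pixels'][40:250,180:460],(400,300)),cv2.resize(t['pixels'][90:300,130:410],(400,300))]))
plan((417,334,250),downR(0.35));plan((417,334,250),downR(0.0));plan((417,334,250),downR(-0.3))
E
```

```text
pos [ -1.7   0.7 186.4] F [-0.2 -0.6  0.3] T [0.   0.39 0.02] turn -4.7 grip 12.296425293266978 60.76040267944336 zt [ 0.002 -0.003 -1.   ] j [-0.03  0.11  1.67 -0.11  0.84  0.28] 19.25
cartridge_center [([303.0, 134.0], 0.93)] [([261.0, 157.0], 0.74)]
cartridge_fin [([302.0, 134.0], 0.69)] [([261.0, 156.0], 0.87), ([404.0, 156.0], 0.54)]
 total [-1.328  2.511 -0.579] [-0.081  0.669  0.76 ] rows>= 7 per row [-0.19   0.359 -0.083] [-0.0115  0.0956  0.1086]
 total [-1.328  2.511 -0.579] [0.037 0.665 0.325] rows>= 7 per row [-0.19   0.359 -0.083] [0.0052 0.095  0.0464]
 total [-1.328  2.511 -0.579] [ 0.135  0.65  -0.048] rows>= 7 per row [-0.19   0.359 -0.083] [ 0.0193  0.0929 -0.0069]
```

View pics/s2.png

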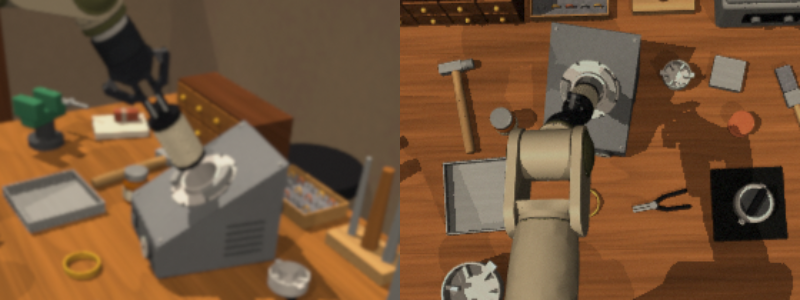

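The side view shows the cartridge in the grip at (303,134), its foot just out of the mouth. The top view shows the cover upright, in the middle of the mat. I carry the cartridge to the tray.

>>> drive_tool:
  commands: "-0.07 0.03 0.12 0 0 0 0;-0.1 0.05 0.15 0 0 0 0;-0.13 0.07 0.18 0 0 0 0;-0.086 0.197 -0.086 0.0031 0.0554 0.0271 0;-0.086 0.197 -0.086 0.0031 0.0554 0.0271 0;-0.086 0.197 -0.086 0.0031 0.0554 0.0271 0;-0.086 0.197 -0.086 0.0031 0.0554 0.0271 0;-0.086 0.197 -0.086 0.0031 0.0554 0.0271 0;-0.086 0.197 -0.086 0.0031 0.0554 0.0271 0;-0.086 0.197 -0.086 0.0031 0.0554 0.0271 0;-0.086 0.197 -0.086 0.0031 0.0554 0.0271 0;-0.086 0.197 -0.086 0.0031 0.0554 0.0271 0;-0.086 0.197 -0.086 0.0031 0.0554 0.0271 0;-0.086 0.197 -0.086 0.0031 0.0554 0.0271 0;-0.086 0.197 -0.086 0.0031 0.0554 0.0271 0;0 0 0 0 0 0 0;0 0 0 0 0 0 0"

```text
time_s: 20.97
eef_pos: [416.6, 334.7, 249.5]
ee_rot: [0.0, 0.707, 0.707, 0.0]
force: [-0.0, 0.2, -2.5]
grip_width: 0.149
grip_force: 60.7
```

Run:
```python
from h import *
plan((418,334,137),downR(0.0)); s=sense();print(s['force'],s['wrist_torque'],s['grip_width'],s['joints'])
s,k=cam('side')
b=boxes_of(s,'cartridge_center');print([(np.round(x['position']).tolist(),round(x['confidence'],2)) for x in b][:2], proj(k,sense()['eef_pos']-[0,0,64]),proj(k,sense()['eef_pos']-[0,0,130]))
x,y=map(int,proj(k,sense()['eef_pos']-[0,0,80]));x0,y0=max(x-90,0),max(y-75,0)
cv2.imwrite('pics/s3.png',cv2.resize(s['pixels'][y0:y0+150,x0:x0+180],None,fx=4,fy=4,interpolation=cv2.INTER_CUBIC));print(x0,y0)
```

```text
total [ 0.014 -0.007 -1.125] [ 0.     0.001 -0.001] rows>= 3 per row [ 0.005 -0.002 -0.375] [ 0.      0.0003 -0.0004]
[-0.03456024  0.19085752 -2.47399717] [ 0.00385561 -0.00573417  0.00087288] 0.1485385694715966 [ 4.57548757e-01  3.32473868e-01  1.46764392e+00 -3.64236349e-04
  1.34089644e+00  4.56583710e-01]
[([210.0, 136.0], 0.65)] [212.44207443 130.66994516] [214.27536058 150.38872387]
122 60
```

View pics/s3.png

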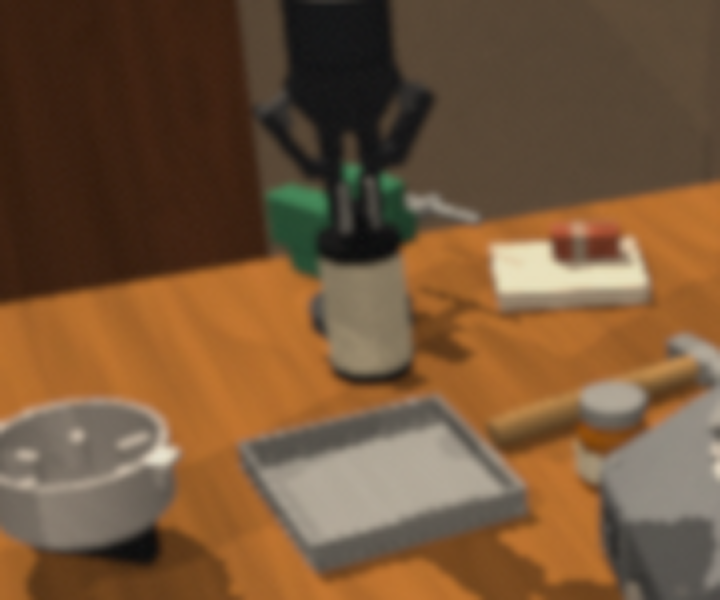

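The side view shows the cartridge hanging upright in the grip at crop (368,300), above the tray at crop (385,480). I lower it.

>>> drive_tool:
  commands: "0 0 -0.06 0 0 0 0;0 0 -0.14 0 0 0 0;0 0 -0.14 0 0 0 0;0 0 -0.14 0 0 0 0;0 0 -0.14 0 0 0 0;0 0 -0.14 0 0 0 0;0 0 -0.14 0 0 0 0;0 0 -0.1 0 0 0 0;0 0 -0.06 0 0 0 0;0 0 -0.02 0 0 0 0;0 0 0 0 0 0 0;0 0 0 0 0 0 0"

```text
time_s: 22.07
eef_pos: [417.0, 334.5, 143.1]
ee_rot: [0.0, 0.707, 0.707, 0.001]
force: [-0.5, -0.7, -1.5]
grip_width: 0.146
grip_force: 60.7
```

>>> drive_tool:
  commands: "0 0 -0.015 0 0 0 0;0 0 -0.015 0 0 0 0;0 0 0 0 0 0 0;0 0 0 0 0 0 0"

```text
time_s: 22.4
eef_pos: [416.6, 334.4, 139.6]
ee_rot: [0.0, 0.707, 0.707, 0.001]
force: [-0.1, 0.2, -2.0]
grip_width: 0.147
grip_force: 60.7
```

>>> drive_tool:
  commands: "0 0 -0.01 0 0 0 0;0 0 -0.01 0 0 0 0;0 0 0 0 0 0 0;0 0 0 0 0 0 0"

```text
time_s: 22.73
eef_pos: [417.1, 334.7, 138.3]
ee_rot: [0.0, 0.707, 0.707, 0.002]
force: [1.0, 0.5, 6.1]
grip_width: 0.143
grip_force: 61.5
```

>>> drive_tool:
  commands: "0 0 -0.003 0 0 0 0;0 0 0 0 0 0 25;0 0 0 0 0 0 40;0 0 0 0 0 0 40;0 0 0 0 0 0 40;0 0 0 0 0 0 40;0 0 0.02 0 0 0 40;0 0 0.06 0 0 0 40;0 0 0.12 0 0 0 40;0 0 0.2 0 0 0 40;0 0 0.3 0 0 0 40;0 0 0.3 0 0 0 40;0 0 0.3 0 0 0 40;0 0 0 0 0 0 40"

```text
time_s: 23.9
eef_pos: [418.0, 335.2, 273.6]
ee_rot: [0.002, 0.707, 0.707, 0.006]
force: [0.1, 0.1, 0.4]
grip_width: 0.398
grip_force: 0.0
```

Run:
```python
from h import *
s,k=cam('side');t,kt=cam('top');w,kw=cam('wrist');st=sense();print(st['time_s'],st['force'],st['grip_width'],st['eef_pos'])
for n in('cartridge_center','cover_center'):
  for p,q,l in((s,k,'side'),(t,kt,'top'),(w,kw,'wrist')):
    print(n,l,[(np.round(b['position']).tolist(),round(b['confidence'],2),on_z(q,b['position'],71 if n[1]=='a' else 45).round().tolist()) for b in boxes_of(p,n)][:3])
a=cv2.resize(s['pixels'][100:400,130:390],(390,450)); b=cv2.resize(w['pixels'][60:400,133:427],(389,450))
cv2.imwrite('pics/s4.png',np.hstack([a,b]))
```

```text
24.05 [0.11613354 0.62439778 0.04566645] 0.39836097328840336 [416.38419996 334.2986844  266.92627106]
cartridge_center side [([215.0, 165.0], 0.67, [413.0, 332.0, 71.0])]
cartridge_center top [([187.0, 221.0], 0.9, [433.0, 328.0, 71.0])]
cartridge_center wrist [([281.0, 192.0], 0.88, [419.0, 323.0, 71.0])]
cover_center side [([301.0, 334.0], 0.91, [373.0, -342.0, 45.0]), ([144.0, 178.0], 0.88, [199.0, 393.0, 45.0]), ([381.0, 238.0], 0.61, [691.0, -164.0, 45.0])]
cover_center top [([381.0, 232.0], 0.85, [382.0, -336.0, 45.0]), ([325.0, 141.0], 0.53, [712.0, -152.0, 45.0])]
cover_center wrist [([79.0, 172.0], 0.86, [167.0, 344.0, 45.0]), ([276.0, 138.0], 0.26, [414.0, 376.0, 45.0])]
```

View pics/s4.png

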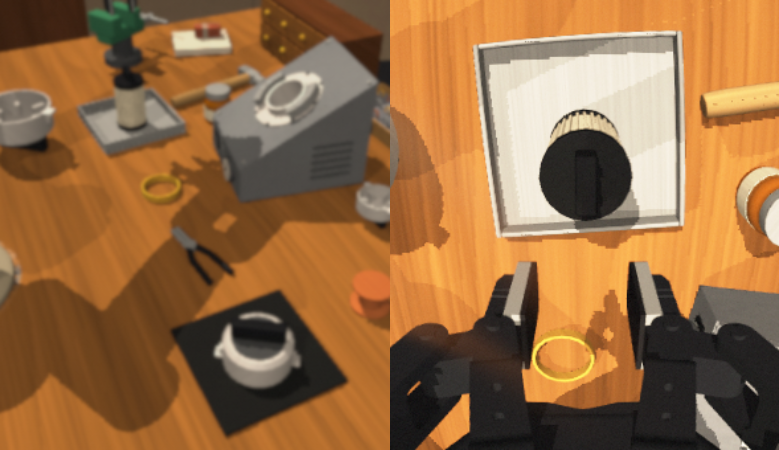

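The cartridge stands upright in the tray at (131,105). The cover lies flat on the mat at (258,345), well inside its edges. The gripper is clear, so I hand the job in.

```bash
python3 -c "
from h import *
print(finish_job())"
```

```text
the job is handed in; nothing more can be done
None
```

I handed the job in at about 24 s: the cover lies right way up on the mat and the cartridge stands upright in the steel tray; no verdict came back, and setting the cover down briefly pressed it on the mat with about 70 N.

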